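Close up a meter transit case: hold-down plate, then lid

TASK

Close up the grey transit case with the returned meter in it: push the upright metal hold-down plate over until it lies flat over the meter, then swing the lid over and press it fully shut on top, without slamming it. Leave the meter in its nest and the parts and tools on the bench where they are.

Things in the scene. Friction and masses are not known exactly. Their poses are not given: they have to be found in the camera images.
- case: The meter transit case: an open grey plastic box fixed on the bench, 190 mm deep (its x) by 250 mm long (its y) by 105 mm high, walls 5 mm. Origin: centre of its underside, z up. +x points to the lid's hinge side (to the robot's left), -x to the latch and carry-handle side. A brass water meter lies in the foam nest inside, 88 mm up to its top.
- plate (a joint): Angle of the hold-down plate, rad: 0 = lying flat over the meter, about 1.57 = standing upright, stop at 1.70. It stands upright at the start. Stiff hinge: it stays where it is left; about 2 to 4 N at its free edge moves it.
- plate_hinge (a point): Middle of the hold-down plate's hinge line, which runs along the case's y at case x = -82 mm, 94 mm above the bench, just inside the latch-side wall. The plate is bare aluminium, 150 mm from hinge to free edge, 225 mm wide, 4 mm thick (centred on the hinge line), with an 8 mm lip at the free edge on its meter side. It folds from upright towards the case's +x and down; flat, its top face is 96 mm above the bench, 9 mm below the case's rim.
- plate_edge (a point): Middle of the hold-down plate's free edge (150 mm from the hinge line).
- lid (a joint): Angle of the case lid, rad: 0 = fully shut on the rim, about 1.57 = upright, stop at 1.95. At the start it stands open between 1.6 and 1.9. Stiff hinge: it stays where it is left; about 4 to 8 N at its free edge moves it.
- lid_hinge (a point): Middle of the lid's hinge line, which runs along the case's y at case x = +95 mm, 105 mm above the bench (rim height). The lid is a grey shell 190 mm from hinge to free edge, 250 mm long, 35 mm deep: its outer face lies 35 mm from the plane of hinge line and rim. It swings from upright towards the case's -x and down; shut, its outer face is the level top of the case, 140 mm above the bench. It cannot shut while the hold-down plate stands up.
- lid_edge (a point): Middle of the lid's outer free edge: 190 mm from the hinge line along the lid and 35 mm out, on the corner between outer face and latch-side wall.
- meter_center (a point): Centre of the brass water meter in the case's nest: 165 mm long, 80 mm round, 78 mm high; half-way up (49 mm above the bench). It is loose and stays in its nest.
- meter_body: muddy brass meter body without its register: 80 mm round, 70 mm high, 165 mm long over its two threaded ends; stands on the bench in the row by the chute. Origin: centre of its underside, z up. Not part of the job.
- register_cover: green plastic register cover, 84 mm round, 30 mm high, in the row. Origin: centre of its underside, z up. Not part of the job.
- lock_cap: steel meter lock cap, a plain cylinder 40 mm across and 31 mm high, in the row. Origin: centre of its underside, z up. Not part of the job.
- tailpiece: bronze tailpiece, a threaded pipe stub 37 mm across its foot flange and 68 mm high, standing in the row. Origin: centre of its underside, z up. Not part of the job.
- coupling_nut: brass hexagon coupling nut, 50 mm across corners, 22 mm high, on the bench just outside the case's latch side. Origin: centre of its underside, z up. Not part of the job.
- wire_spool: white spool of copper seal wire, 52 mm across, 40 mm high, on the bench by the far end of the case. Origin: centre of its underside, z up. Not part of the job.
- seal_pliers: sealing pliers with black handles, 180 mm long, 50 mm wide, 18 mm high, lying on the bench behind the case's lid, under it when it leans back. Origin: centre of its underside, z up. Not part of the job.
There are look-alikes about, which are no part of the job. What is shaped like the part that bears meter_center but turquoise is not meant.

How it is judged:
On the way, in this order (a step that is already met when the one before it is completed fails the run):
1. the hold-down plate is folded flat over the meter while the lid still stands open (value of joint plate below 0.05 rad and value of joint lid above 1 rad), for 0.2 s.
2. the lid is swung fully shut over the plate (value of joint lid below 0.03 rad and value of joint plate below 0.05 rad), for 0.2 s.
At the end, for the whole second after the job is handed in: The hold-down plate lies flat (within 0.05 rad), the lid is shut over it (within 0.03 rad, about 5 mm at its edge) and at rest, the meter sits in its nest (within 15 mm), and each of the seven parts and tools on the bench is within 30 mm of where it started (all of step 2 and velocity of joint lid between -0.05 and 0.05 rad/s and x of meter_center in the frame of case between -0.015 and 0.015 m and y of meter_center in the frame of case between -0.015 and 0.015 m and height (world z) of meter_center below 0.06 m and distance of each of meter_body, register_cover, lock_cap, tailpiece, coupling_nut, wire_spool, seal_pliers from where it was at the start of the episode below 0.03 m); the robot touches nothing.
It fails at once if the lid is slammed (faster than 3 rad/s, about 0.6 m/s at its edge) (velocity of joint lid below -3 rad/s).
It fails at once if the meter is lifted or taken from its nest (not (x of meter_center in the frame of case below 0.015 m) or not (x of meter_center in the frame of case above -0.015 m) or not (y of meter_center in the frame of case below 0.015 m) or not (y of meter_center in the frame of case above -0.015 m) or not (height (world z) of meter_center below 0.06 m)).
It fails at once if a part or tool on the bench is lifted, carried or pushed more than 30 mm (not (distance of meter_body from where it was at the start of the episode below 0.03 m) or not (distance of register_cover from where it was at the start of the episode below 0.03 m) or not (distance of lock_cap from where it was at the start of the episode below 0.03 m) or not (distance of tailpiece from where it was at the start of the episode below 0.03 m) or not (distance of coupling_nut from where it was at the start of the episode below 0.03 m) or not (distance of wire_spool from where it was at the start of the episode below 0.03 m) or not (distance of seal_pliers from where it was at the start of the episode below 0.03 m)).
It also fails if it takes over 54 s, if anything falls off the work surface, if the arm or the gripper's body presses on something with over 40 N, if the wrist force passes 120 N, or if a joint passes its speed limit or range.

ROBOT

A 6-joint arm with a two-finger parallel gripper is mounted at the origin on the work surface. World frame = base frame: x ahead of the robot, y to its left, z up, the work surface at z = 0. Lengths are in m, angles in rad, forces in N, time in s.
With the tool pointing down it reaches from about 0.275 to 0.85 m from the base axis. Payload 19 kg.
Tool frame: the origin (TCP) lies on the centre line of the jaws, within the pads' length; the fingertips stand tips_ahead ahead of it and the grasp point (between the pads) lies 6 mm ahead of it (tips_ahead is the distance from the TCP to the fingertips, in m); z points along the fingers, x is the direction in which the jaws open and shut, and the axes are right-handed (so a half turn about z gives the same grasp; the last joint's range is limited). The gripper opens to 85 mm and grips with 20 to 120 N. Pads are 22 mm wide; open, the fingers measure 114 mm over their backs; the gripper's body (76 mm by 85 mm) begins 54 mm behind the grasp point. The pads swing forward as they close: fully open they stand 13 mm farther back than shut.
Start: joints at [1.04, 0.15, 1.437, -0, 1.554, -0.134], TCP at [0.222, 0.53, 0.256] pointing down, gripper open.
Joint ranges: [-2.8, 2.8], [-0.68, 2.1], [0.12, 2.68], [-1.39, 4.53], [0.16, 2.79], [-2.81, 2.81]. Speed limits (rad/s): [1.89, 1.89, 2.22, 3.01, 3.01, 3.01].

INTERFACE

Orientations are given as a unit quaternion [x, y, z, w].
In Python, from rig import state, camera, job_done, tips_ahead gives the robot as it stands.
- The arm moves only by the shell command python3 -m jog 'ROWS' [FORCE]. ROWS is JSON, one flat list of numbers, 7 for each row, row after row: the turn, a rotation vector about the tool's x, y, z in rad, then the shift along the tool's x, y, z in mm, then the finger opening in mm, from 0 to 85.4. In form: [wx, wy, wz, x, y, z, claw, wx, wy, wz, x, y, z, claw, ...]. A call has exactly 8 rows; each row shifts and turns the pose as measured when the row begins, along the tool's axes as they then stand; what a row does not reach is not made up. A row lasts 1/10 s, in which the tool goes at most 50 mm and 8.59 degrees, less where a joint would pass 70% of its speed; a pose out of reach is approached as far as the arm can. A call is refused whole if a number of a shift passes 50 or a number of a turn 0.15, either way. A call with a gripper value outside its range is refused whole. The fingers move at their own pace and stop on an object; FORCE is the grip in N (left out, the last holds). Time passes only in rows, so rows that do not move let the fingers close, or fill a call up. It gives the time, the measured TCP pose, the force and the opening at its end, in the units of the state.
- state(): the state, without advancing time (a new reading comes with each control period).
- camera(name): name is "scene" or "top"; returns a dict with "color" (480x640x3 uint8, red, green, blue), "range_z" (480x640 float32, m along the optical axis (not along the pixel's ray), 0 where there is no reading), "fx", "fy", "cx", "cy" (pixels), "D" ([k1, k2, p1, p2, k3] as OpenCV has them; the pictures are not rectified), "R" (3x3) and "t" (3): a world point X has camera coordinates R X + t. Camera axes: x right, y down, z forward; pixel columns grow to the right and rows downward; lengths in m; the calibration is good to about 2 mm. A picture is of the moment at which its call begins.
- job_done(): hands the job in, once; it reports no verdict.
The state is a dict: "clock": time; "joint_pos": joint angles; "qd": joint speeds; "joint_efforts": joint torques, N m; "tool_pos": TCP position; "ee_rot": TCP orientation; "wrist_force": force on the tool from outside, world axes, zero at the start; "torque": the same for the moment, N m; "grip_width": finger opening in m.
Only numpy, scipy, OpenCV 4.12 (cv2) and the standard library are available. Lean on these libraries where they do the work, as an engineer would, in place of code of your own. Each camera call takes 0.05 s, during which the arm holds its last target.

## Working session

There is one attempt and no reset: what is moved stays moved. The work goes in short steps, Python scripts to look and compute and a shell command to move; the robot and the scene stay as the last step left them, time stands still between calls to the robot, and variables do not carry over. Pictures are saved under pics/ and viewed, and the job is handed in when it is done.

```bash
mkdir -p pics; ls; python3 - <<'E'
from rig import state,camera,tips_ahead
import cv2,numpy as np
print(tips_ahead if not callable(tips_ahead) else tips_ahead());s=state();print(s)
for n in("scene","top"):
    c=camera(n);cv2.imwrite(f"pics/{n}0.png",c["color"][:,:,::-1]);np.savez(f"{n}0.npz",**c)
    print(n,c["fx"],c["fy"],c["cx"],c["cy"],c["D"],-np.array(c["R"]).T@c["t"],c["R"])
E
```

```text
pics
0.025
{'clock': 0.0, 'joint_pos': array([ 1.03999895e+00,  1.50970008e-01,  1.43798839e+00, -1.44870678e-05,
        1.55380080e+00, -1.34017229e-01]), 'qd': array([ 0.0016898 , -0.00012517,  0.00035566,  0.00041031,  0.00075895,
       -0.00111471]), 'joint_efforts': array([ 1.00873291e-03, -7.13062406e+01, -5.70868886e+01,  4.65501216e-05,
        8.80883978e-03,  1.07605393e-05]), 'tool_pos': array([0.22213632, 0.53013759, 0.25570578]), 'ee_rot': array([ 8.32601329e-01,  5.53872447e-01, -5.21275357e-04,  2.61785150e-04]), 'wrist_force': array([-0.66698182, -0.46798791, -0.00158461]), 'torque': array([-0.03225527,  0.01409532, -0.04484367]), 'grip_width': 0.08577657790737749}
scene 572.4649024955072 572.4649024955072 328.09560472492734 231.89767658674685 [0.01431315 0.         0.         0.         0.        ] [1.14824249 0.01061375 1.00051989] [[-0.17092684  0.98518856  0.01369373]
 [ 0.81552049  0.14926195 -0.55914863]
 [-0.55291079 -0.08440599 -0.82895433]]
top 450.1357210816163 450.1357210816163 327.49955765418713 242.83542904014885 [-0.03606475  0.          0.          0.          0.        ] [ 0.50569898 -0.05903479  0.99338847] [[-0.01442264 -0.99948962  0.02850406]
 [-0.99716117  0.01227039 -0.07429017]
 [ 0.0739025  -0.02949461 -0.99682922]]
```

View pics/scene0.png

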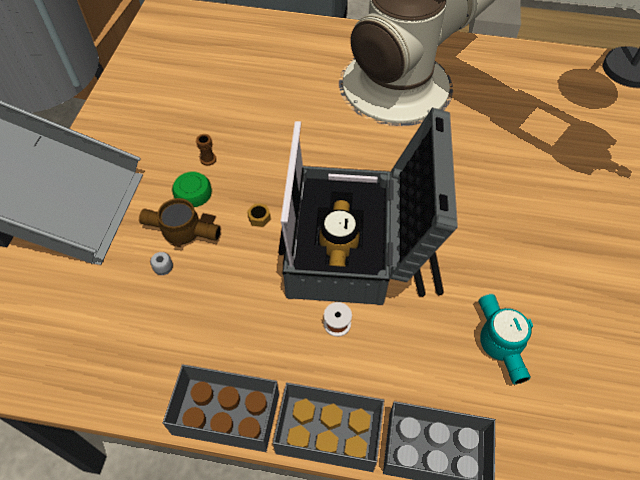

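View pics/top0.png

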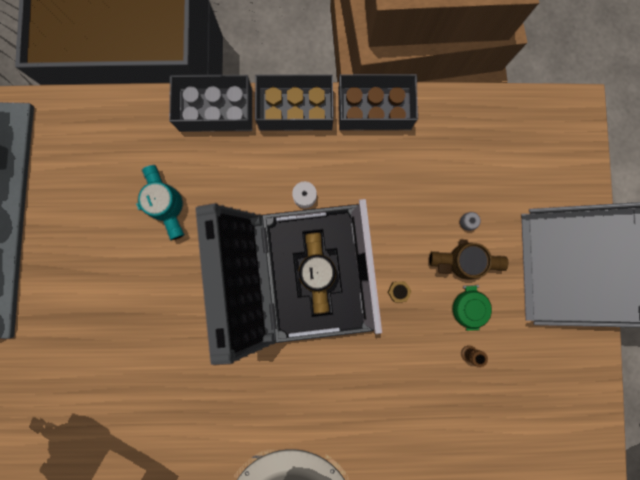

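The top view shows the case at about (320,273) with the brass meter at (317,273). The plate stands on its right, from (363,203) to (380,330), and the lid is open on its left, from (200,207) to (215,362). The turquoise meter at (160,200) is the look-alike. The nut is at (400,291), the spool at (305,194), and the row of parts is around (470,220) to (475,355).

Candidates for the meter case: grey case with the brass meter at (317,273), which is the one I want; the turquoise meter at (160,200), the trays along the top and the meter body at (472,261), which are not.

```bash
cat > h.py <<'E'
import numpy as np,cv2
def load(n): return dict(np.load(n))
def cloud(c):
    K=np.array([[c["fx"],0,c["cx"]],[0,c["fy"],c["cy"]],[0,0,1]],float)
    v,u=np.mgrid[0:480,0:640]
    p=cv2.undistortPoints(np.stack([u,v],-1).reshape(-1,1,2).astype(float),K,c["D"].astype(float)).reshape(480,640,2)
    z=c["range_z"]; P=np.dstack([p[...,0]*z,p[...,1]*z,z])
    W=(P-c["t"])@c["R"]   # R^T (P-t)
    W[z<=0]=np.nan
    return W
E
python3 - <<'E'
from h import *
t=load("top0.npz");W=cloud(t);np.set_printoptions(precision=4,suppress=True)
for n,(u,v) in dict(meter=(317,273),plateA=(365,207),plateM=(371,268),plateB=(378,328),lidA=(203,215),lidM=(207,285),lidB=(214,355),nut=(400,291),rimB=(320,338),spool=(305,190),foam=(345,240),rimlA=(268,240),rimlB=(272,300)).items():print(n,W[v,u])
# plate: high bright points
reg=np.zeros((480,640),bool);reg[195:340,352:390]=1
m=reg&(W[...,2]>.225);p=W[m];print("plate top",m.sum(),p.min(0),p.max(0),np.median(p,0))
xy=p[:,:2].astype(np.float32);r=cv2.minAreaRect(xy);print(r,cv2.boxPoints(r))
# lid
reg[:]=0;reg[195:370,190:300]=1
m=reg&(W[...,2]>.13);p=W[m];print("lid",m.sum(),p.min(0),p.max(0));r=cv2.minAreaRect(p[:,:2].astype(np.float32));print(r,cv2.boxPoints(r))
# rim
reg[:]=0;reg[195:350,255:390]=1
m=reg&(abs(W[...,2]-.105)<.004);p=W[m];r=cv2.minAreaRect(p[:,:2].astype(np.float32));print("rim",m.sum(),r,cv2.boxPoints(r))
im=t["color"][180:380,180:440,::-1];cv2.imwrite("pics/crop0.png",cv2.resize(im,None,fx=3,fy=3)[:600,:780])
E
```

```text
meter [ 0.5124 -0.0639  0.0874]
plateA [ 0.6209 -0.1452  0.2445]
plateM [ 0.5183 -0.1532  0.2437]
plateB [ 0.4189 -0.1628  0.244 ]
lidA [0.6057 0.1177 0.2779]
lidM [0.4945 0.1104 0.2792]
lidB [0.3859 0.0988 0.2814]
nut [ 0.4714 -0.2433  0.0199]
rimB [ 0.3711 -0.0691 -0.0017]
spool [ 0.6909 -0.0406  0.0374]
foam [ 0.5793 -0.1223  0.0736]
rimlA [0.5792 0.0329 0.0979]
rimlB [0.4607 0.025  0.1042]
plate top 933 [ 0.4109 -0.1679  0.2382] [ 0.6349 -0.1353  0.2479] [ 0.5216 -0.1518  0.2433]
((0.5231180191040039, -0.15172311663627625), (0.22485317289829254, 0.01177942007780075), 5.717648506164551) [[ 0.4107 -0.1571]
 [ 0.4118 -0.1688]
 [ 0.6356 -0.1464]
 [ 0.6344 -0.1347]]
lid 8378 [0.3709 0.0265 0.13  ] [0.6302 0.1314 0.2914]
((0.49937862157821655, 0.07929704338312149), (0.255751371383667, 0.0811927318572998), 5.897688865661621) [[0.368  0.1065]
 [0.3764 0.0258]
 [0.6307 0.0521]
 [0.6224 0.1328]]
rim 1964 ((0.513457179069519, -0.05397839844226837), (0.25524964928627014, 0.21162454783916473), 6.036838054656982) [[ 0.3754  0.0378]
 [ 0.3977 -0.1726]
 [ 0.6515 -0.1458]
 [ 0.6292  0.0647]]
```

View pics/crop0.png

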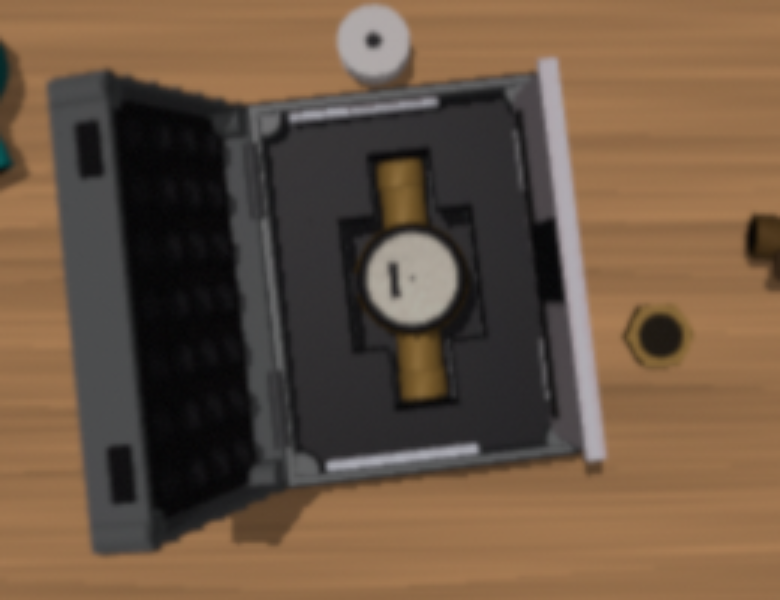

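```bash
cat >> h.py <<'E'
C=np.array([.513,-.0625]);EX=np.array([-.101,.995]);TY=np.array([.995,.101])
def rep():
    from rig import state
    from scipy.spatial.transform import Rotation as Ro
    s=state();p=s["tool_pos"];R=Ro.from_quat(s["ee_rot"]).as_matrix()
    d=p[:2]-C
    print("t%.1f case ex %.1f ty %.1f tipz %.1f mm | toolx"%(s["clock"],1e3*d@EX,1e3*d@TY,1e3*(p[2]+.025*R[2,2])),R[:,0].round(3),"toolz",R[:,2].round(3),"F",s["wrist_force"].round(1),"j",s["joint_pos"].round(2))
E
python3 -m jog '[0,0,-0.125,0,0,-36,0, 0,0,-0.125,0,0,-36,0, 0,0,-0.125,0,0,-36,0, 0,0,-0.125,0,0,-36,0, 0,0,0,-46,14,0,0, 0,0,0,-46,14,0,0, 0,0,0,-46,14,0,0, 0,0,0,-46,14,0,0]' 20; python3 -c "from h import *;rep()"
```

```text
clock: 0.9
tool_pos: [0.3004, 0.3532, 0.4022]
ee_rot: [0.659, 0.752, -0.004, 0.001]
wrist_force: [0.9, -0.9, 1.3]
grip_width: -0.0003
t0.9 case ex 435.1 ty -169.5 tipz 377.2 mm | toolx [-0.132  0.991 -0.006] toolz [-0.004 -0.007 -1.   ] F [ 0.9 -0.9  1.3] j [ 0.7  -0.09  1.39 -0.    1.84 -1.  ]
```

```bash

python3 -m jog '[0,0,0.015,-46,14,0,0, 0,0,0.015,-46,14,0,0, 0,0,0,-46,14,0,0, 0,0,0,-46,14,0,0, 0,0,0,-46,14,0,0, 0,0,0,-46,14,0,0, 0,0,0,-46,14,0,0, 0,0,0,-46,14,0,0]' ; python3 -c "from h import *;rep()"
python3 -m jog '[0,0,0,-46,14,0,0, 0,0,0,-46,14,0,0, 0,0,0,-46,14,0,0, 0,0,0,-46,14,0,0, 0,0,0,-10,0,0,0, 0,0,0,0,0,0,0, 0,0,0,0,0,0,0, 0,0,0,0,0,0,0]' ; python3 -c "from h import *;rep()"
```

```text
clock: 1.7
tool_pos: [0.4525, -0.016, 0.4034]
ee_rot: [0.67, 0.742, -0.004, 0.001]
wrist_force: [1.2, 0.6, 0.5]
grip_width: -0.0002
t1.7 case ex 52.4 ty -55.5 tipz 378.4 mm | toolx [-0.103  0.995 -0.006] toolz [-0.003 -0.007 -1.   ] F [1.2 0.6 0.5] j [-0.2  -0.11  1.41 -0.01  1.84 -1.88]
clock: 2.5
tool_pos: [0.5293, -0.2155, 0.4004]
ee_rot: [0.672, 0.74, -0.004, -0.002]
wrist_force: [-0.0, -0.6, 0.2]
grip_width: -0.0001
t2.5 case ex -153.9 ty 0.8 tipz 375.4 mm | toolx [-0.097  0.995 -0.003] toolz [-0.008 -0.004 -1.   ] F [-0.  -0.6  0.2] j [-0.52  0.14  1.16 -0.01  1.84 -2.19]
```

```bash

python3 -m jog '[0,0,0,0,0,30,0, 0,0,0,0,0,30,0, 0,0,0,0,0,30,0, 0,0,0,0,0,30,0, 0,0,0,0,0,30,0, 0,0,0,0,0,15,0, 0,0,0,0,0,0,0, 0,0,0,0,0,0,0]' ; python3 -c "from h import *;rep()
from rig import camera
for n in('scene','top'): cv2.imwrite(f'pics/{n}1.png',camera(n)['color'][:,:,::-1])"
```

```text
clock: 3.3
tool_pos: [0.5275, -0.205, 0.236]
ee_rot: [0.668, 0.744, -0.002, 0.003]
wrist_force: [0.0, 0.1, 0.2]
grip_width: 0.0
t3.3 case ex -143.3 ty 0.0 tipz 211.0 mm | toolx [-0.109  0.994 -0.008] toolz [ 0.001 -0.008 -1.   ] F [0.  0.1 0.2] j [-0.5   0.14  1.49 -0.01  1.51 -2.18]
```

View pics/scene1.png

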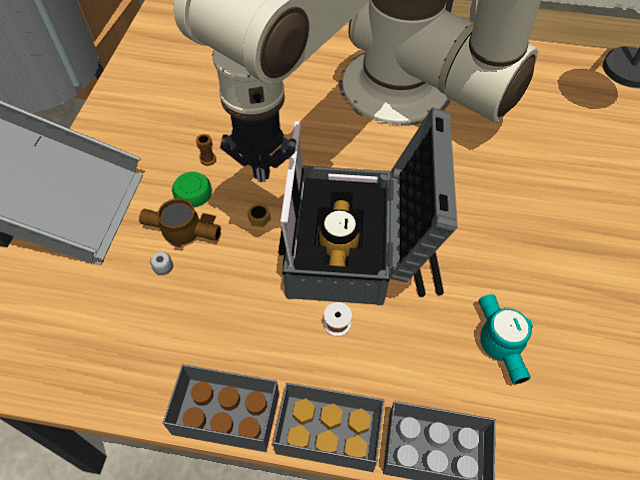

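```bash

python3 -m jog '[0,0,0,20,0,2,0, 0,0,0,20,0,2,0, 0,0,0,10,0,2,0, 0,0,0,15,0,3,0, 0,0,0,16,0,4,0, 0,0,0,16,0,7,0, 0,0,0,16,0,10,0, 0,0,0,10,0,10,0]' ; python3 -c "from h import *;rep()
from rig import camera
for n in('scene','top'): cv2.imwrite(f'pics/{n}2.png',camera(n)['color'][:,:,::-1])"
```

```text
clock: 4.2
tool_pos: [0.5161, -0.0791, 0.1993]
ee_rot: [0.668, 0.744, -0.001, 0.009]
wrist_force: [-0.0, -0.2, 3.2]
grip_width: 0.0002
t4.2 case ex -16.8 ty 1.4 tipz 174.3 mm | toolx [-0.106  0.994 -0.015] toolz [ 0.012 -0.014 -1.   ] F [-0.  -0.2  3.2] j [-0.29  0.06  1.65 -0.01  1.41 -1.97]
```

View pics/scene2.png

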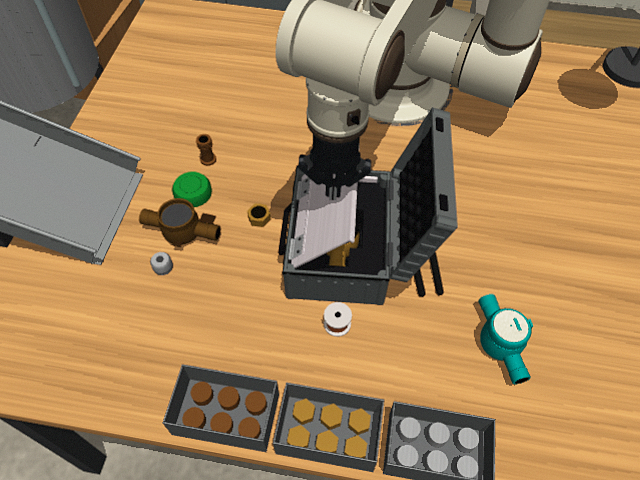

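The plate is folding under the fingertips at (335,190), now at about 45°. I'll continue down.

```bash

python3 -m jog '[0,0.01,0,6,0,10,0, 0,0,0,5,0,12,0, 0,0,0,4,0,12,0, 0,0,0,3,0,12,0, 0,0,0,1,0,12,0, 0,0,0,0,0,10,0, 0,0,0,0,0,6,0, 0,0,0,0,0,4,0]' ; python3 -c "from h import *;rep()"
```

```text
clock: 5.1
tool_pos: [0.5149, -0.0598, 0.1199]
ee_rot: [0.668, 0.744, 0.003, 0.005]
wrist_force: [-51.0, 13.4, 116.6]
grip_width: -0.0
t5.1 case ex 2.5 ty 2.1 tipz 94.9 mm | toolx [-0.106  0.994 -0.004] toolz [ 0.011 -0.002 -1.   ] F [-51.   13.4 116.6] j [-0.26  0.11  1.76  0.    1.25 -1.94]
```

```bash

python3 -m jog '[0,0,0,0,0,-8,0, 0,0,0,0,0,-20,0, 0,0,0,0,0,-40,0, 0,0,0,0,0,-40,0, 0,0,0,0,0,-40,0, 0,0,0,0,0,-40,0, 0,0,0,0,0,-40,0, 0,0,0,0,0,-30,0]' ; python3 -c "from h import *;rep()
from rig import camera
for n in('scene','top'):
  c=camera(n); cv2.imwrite(f'pics/{n}3.png',c['color'][:,:,::-1]);np.savez(n+'3.npz',**c)
W=cloud(c)
for u,v in [(345,250),(355,300),(330,230),(300,240)]:print(W[v,u],c['color'][v,u])"
```

```text
clock: 5.9
tool_pos: [0.5105, -0.0604, 0.3819]
ee_rot: [0.669, 0.743, 0.0, 0.002]
wrist_force: [0.6, 0.3, -0.4]
grip_width: -0.0
t5.9 case ex 2.3 ty -2.2 tipz 356.9 mm | toolx [-0.105  0.994 -0.003] toolz [ 0.004 -0.002 -1.   ] F [ 0.6  0.3 -0.4] j [-0.27  0.01  1.34 -0.    1.79 -1.94]
[ 0.52079644 -0.07694072  0.73149789] [135 128 118]
[ 0.49183623 -0.08201944  0.7340857 ] [138 131 121]
[ 0.53302585 -0.06849411  0.72760683] [128 121 111]
[ 0.52681548 -0.05083028  0.73339666] [137 130 120]
```

View pics/scene3.png

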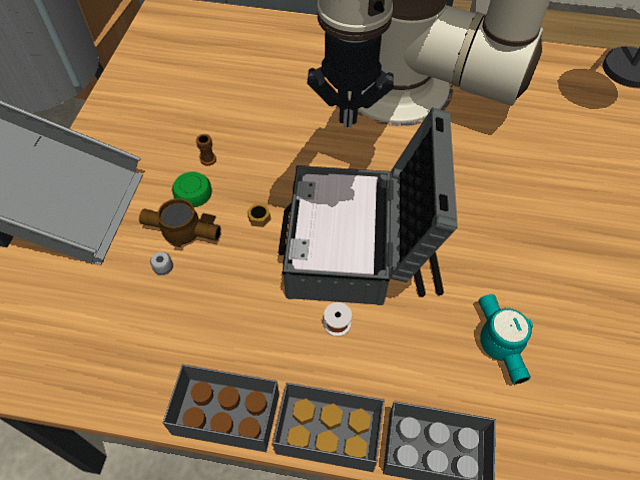

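The plate lies flat inside the case, spanning about (298,175) to (378,270) in the scene view. I'll check its angle with the depth data, and measure the lid too.

```bash
python3 - <<'E'
from h import *
c=load("scene3.npz");W=cloud(c)
P=W[215:262,315:370].reshape(-1,3);d=P[:,:2]-C;x=d@EX;y=d@TY
A=np.c_[x,y,np.ones_like(x)];k,_,_,_=np.linalg.lstsq(A,P[:,2],rcond=None);print("slope",k, "x",x.min(),x.max(),"z",P[:,2].min(),P[:,2].max())
# bench bias
B=W[330:380,200:290].reshape(-1,3);print("bench",np.median(B[:,2]))
# lid inner/edge points (case frame)
m=np.zeros((480,640),bool);m[100:290,385:460]=1;m&=(W[...,2]>.11)
Q=W[m];d=Q[:,:2]-C;q=np.c_[d@EX,d@TY,Q[:,2]]
q=q[(q[:,0]>.08)&(q[:,0]<.22)&(abs(q[:,1])<.14)]
for z in np.arange(.12,.31,.02):
    s=q[abs(q[:,2]-z)<.006]
    if len(s):print(round(z,2),len(s),np.percentile(s[:,0],[1,50,99]).round(3))
print(q.max(0))
E
```

```text
** On entry to DLASCL parameter number  4 had an illegal value
 ** On entry to DLASCL parameter number  4 had an illegal valueTraceback (most recent call last):
  File "<stdin>", line 4, in <module>
    x, resids, rank, s = _umath_linalg.lstsq(a, b, rcond,
                         ~~~~~~~~~~~~~~~~~~~^^^^^^^^^^^^^
                                             signature=signature)
                                             ^^^^^^^^^^^^^^^^^^^^
    raise LinAlgError("SVD did not converge in Linear Least Squares")
numpy.linalg.LinAlgError: SVD did not converge in Linear Least Squares
```

```bash
python3 - <<'E'
from h import *
c=load("scene3.npz");W=cloud(c)
P=W[215:262,315:370].reshape(-1,3);P=P[np.isfinite(P).all(1)];d=P[:,:2]-C;x=d@EX;y=d@TY
A=np.c_[x,y,np.ones_like(x)];k,_,_,_=np.linalg.lstsq(A,P[:,2],rcond=None);print(len(P),"slope",k, "x",x.min(),x.max(),"z",P[:,2].min(),P[:,2].max())
B=W[330:380,200:290].reshape(-1,3);print("bench",np.nanmedian(B[:,2]))
m=np.zeros((480,640),bool);m[100:290,385:460]=1;m&=(np.nan_to_num(W[...,2])>.11)
Q=W[m];d=Q[:,:2]-C;q=np.c_[d@EX,d@TY,Q[:,2]]
q=q[(q[:,0]>.08)&(q[:,0]<.22)&(abs(q[:,1])<.14)]
for z in np.arange(.12,.31,.02):
    s=q[abs(q[:,2]-z)<.006]
    if len(s):print(round(z,2),len(s),np.percentile(s[:,0],[1,50,99]).round(3))
print(q.max(0))
E
```

```text
2576 slope [0.0003084  0.00275768 0.09535012] x -0.050399524457192715 0.057729295714683715 z 0.0898165587512111 0.1015812219661921
bench -0.0006275307174836904
0.12 280 [0.096 0.113 0.132]
0.14 432 [0.103 0.121 0.139]
0.16 489 [0.11  0.126 0.145]
0.18 226 [0.115 0.134 0.153]
0.2 613 [0.122 0.139 0.157]
0.22 421 [0.128 0.144 0.163]
0.24 260 [0.134 0.152 0.171]
0.26 203 [0.139 0.151 0.175]
0.28 2152 [0.147 0.165 0.182]
[0.18251693 0.13052313 0.29082579]
```

Plate slope is about 0.000, so it is flat. The lid stands at about 1.88 rad with its outer corner at case x ≈ 0.184, z ≈ 0.28. Next I move the tool over it to the outer side.

```bash

python3 -m jog '[0,0,0,35,0,-8,0, 0,0,0,40,0,-8,0, 0,0,0,40,0,0,0, 0,0,0,40,0,0,0, 0,0,0,40,0,0,0, 0,0,0,40,0,0,0, 0,0,0,20,0,0,0, 0,0,0,0,0,0,0]' ; python3 -c "from h import *;rep()"
```

```text
clock: 6.8
tool_pos: [0.4853, 0.2001, 0.3906]
ee_rot: [0.671, 0.741, -0.002, 0.002]
wrist_force: [0.7, -0.2, 1.2]
grip_width: -0.0003
t6.8 case ex 264.0 ty -1.0 tipz 365.6 mm | toolx [-0.099  0.995 -0.005] toolz [ 0.    -0.005 -1.   ] F [ 0.7 -0.2  1.2] j [ 0.25  0.04  1.29 -0.01  1.81 -1.42]
```

```bash

python3 -m jog '[0,0,0,0,0,25,0, 0,0,0,-2,0,28,0, 0,0,0,-2,0,28,0, 0,0,0,-2,0,28,0, 0,0,0,0,0,20,0, 0,0,0,-10,0,0,0, 0,0,0,-10,0,0,0, 0,0,0,0,0,0,0]' ; python3 -c "from h import *;rep()
from rig import camera
for n in('scene',):
  c=camera(n); cv2.imwrite(f'pics/{n}4.png',c['color'][:,:,::-1])"
```

```text
clock: 7.6
tool_pos: [0.4889, 0.1668, 0.2531]
ee_rot: [0.672, 0.741, -0.004, 0.002]
wrist_force: [0.4, -0.2, -0.4]
grip_width: -0.0
t7.6 case ex 230.5 ty -0.8 tipz 228.1 mm | toolx [-0.098  0.995 -0.008] toolz [-0.003 -0.009 -1.   ] F [ 0.4 -0.2 -0.4] j [ 0.18  0.03  1.57 -0.01  1.54 -1.48]
```

View pics/scene4.png

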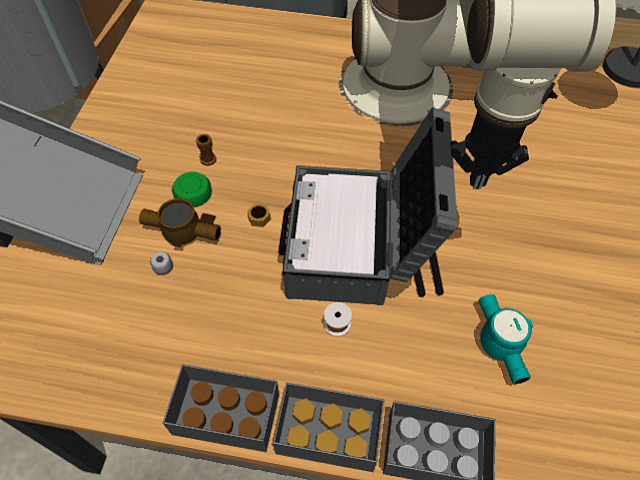

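```bash

python3 -m jog '[0,0,0,-8,0,-9,0, 0,0,0,-10,0,-9,0, 0,0,0,-12,0,0,0, 0,0,0,-12,0,0,0, 0,0,0,-12,0,0,0, 0,0,0,-12,0,0,0, 0,0,0,-12,0,0,0, 0,0,0,-12,0,0,0]' ; python3 -c "from h import *;rep()"
python3 -m jog '[0,0,0,-12,0,0,0, 0,0,0,-12,0,0,0, 0,0,0,-12,0,0,0, 0,0,0,-12,0,0,0, 0,0,0,-12,0,0,0, 0,0,0,-12,0,0,0, 0,0,0,0,0,0,0, 0,0,0,0,0,0,0]' ; python3 -c "from h import *;rep()
from rig import camera
for n in('scene',):
  c=camera(n); cv2.imwrite(f'pics/{n}5.png',c['color'][:,:,::-1])"
```

```text
clock: 8.45
tool_pos: [0.4998, 0.0742, 0.2823]
ee_rot: [0.67, 0.742, 0.004, 0.004]
wrist_force: [-10.1, 10.7, 31.3]
grip_width: 0.0001
t8.4 case ex 137.4 ty 0.7 tipz 257.4 mm | toolx [-0.101  0.995 -0.001] toolz [ 0.011  0.    -1.   ] F [-10.1  10.7  31.3] j [-0.01 -0.01  1.56  0.    1.58 -1.68]
clock: 9.25
tool_pos: [0.5066, -0.0035, 0.2853]
ee_rot: [0.67, 0.742, 0.008, 0.004]
wrist_force: [0.7, 4.3, -0.6]
grip_width: -0.0
t9.2 case ex 59.4 ty -0.4 tipz 260.3 mm | toolx [-0.101  0.995  0.005] toolz [ 0.016  0.007 -1.   ] F [ 0.7  4.3 -0.6] j [-0.16 -0.01  1.55  0.01  1.59 -1.84]
```

View pics/scene5.png

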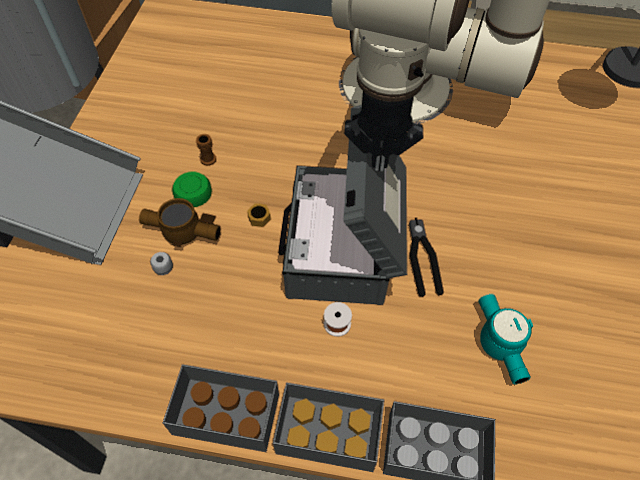

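The lid is past upright, at about 60°. The pliers at (425,260) haven't moved. I'll follow the arc down.

```bash

python3 -m jog '[0,0,0,-12,0,6,0, 0,0,0,-12,0,7,0, 0,0,0,-12,0,7,0, 0,0,0,-11,0,9,0, 0,0,0,-10,0,9,0, 0,0,0,-9,0,9,0, 0,0,0,-6,0,8,0, 0,0,0,0,0,0,0]' ; python3 -c "from h import *;rep()
from rig import camera
for n in('scene',):
  c=camera(n); cv2.imwrite(f'pics/{n}6.png',c['color'][:,:,::-1])"
```

```text
clock: 10.1
tool_pos: [0.5162, -0.0751, 0.2328]
ee_rot: [0.668, 0.744, 0.01, 0.007]
wrist_force: [0.7, 0.1, 0.6]
grip_width: -0.0004
t10.1 case ex -12.8 ty 1.9 tipz 207.8 mm | toolx [-0.106  0.994  0.002] toolz [ 0.024  0.004 -1.   ] F [0.7 0.1 0.6] j [-0.3   0.03  1.61  0.01  1.47 -1.98]
```

View pics/scene6.png

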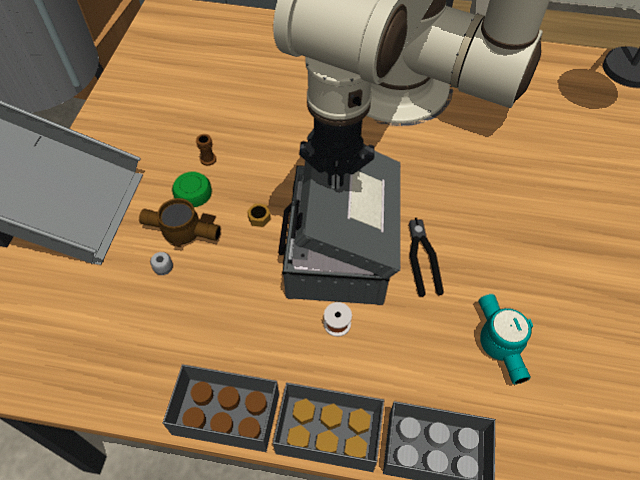

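The lid is at about 28° with the fingertips on its outer face at (338,178). I'll keep going in small steps.

```bash

python3 -m jog '[0,0,0,-7,0,8,0, 0,0,0,-6,0,8,0, 0,0,0,-4,0,8,0, 0,0,0,-4,0,8,0, 0,0,0,-3,0,8,0, 0,0,0,-2,0,7,0, 0,0,0,0,0,6,0, 0,0,0,0,0,0,0]' ; python3 -c "from h import *;rep()"
```

```text
clock: 10.95
tool_pos: [0.521, -0.1022, 0.1766]
ee_rot: [0.668, 0.744, 0.01, 0.008]
wrist_force: [1.0, -0.2, 0.6]
grip_width: -0.0
t10.9 case ex -40.3 ty 3.9 tipz 151.6 mm | toolx [-0.107  0.994  0.   ] toolz [ 0.026  0.003 -1.   ] F [ 1.  -0.2  0.6] j [-0.35  0.08  1.67  0.01  1.36 -2.03]
```

```bash

python3 -m jog '[0,0,0,0,0,3,0, 0,0,0,0,0,3,0, 0,0,0,0,0,2,0, 0,0,0,0,0,2,0, 0,0,0,0,0,1,0, 0,0,0,0,0,1,0, 0,0,0,0,0,0,0, 0,0,0,0,0,0,0]' ; python3 -c "from h import *;rep()"
```

```text
clock: 11.75
tool_pos: [0.5216, -0.102, 0.1652]
ee_rot: [0.668, 0.744, 0.01, 0.009]
wrist_force: [0.5, -0.6, 1.4]
grip_width: -0.0002
t11.8 case ex -40.2 ty 4.6 tipz 140.2 mm | toolx [-0.108  0.994 -0.001] toolz [ 0.027  0.002 -1.   ] F [ 0.5 -0.6  1.4] j [-0.34  0.09  1.69  0.01  1.33 -2.03]
```

```bash

python3 -m jog '[0,0,0,0,0,1,0, 0,0,0,0,0,1,0, 0,0,0,0,0,1,0, 0,0,0,0,0,1,0, 0,0,0,0,0,1,0, 0,0,0,0,0,1,0, 0,0,0,0,0,1,0, 0,0,0,0,0,1,0]' ; python3 -c "from h import *;rep()"
```

```text
clock: 12.55
tool_pos: [0.5216, -0.102, 0.1649]
ee_rot: [0.668, 0.744, 0.01, 0.012]
wrist_force: [-8.4, 0.4, 18.1]
grip_width: -0.0002
t12.6 case ex -40.1 ty 4.6 tipz 140.0 mm | toolx [-0.109  0.994 -0.003] toolz [ 0.031 -0.    -1.   ] F [-8.4  0.4 18.1] j [-0.34  0.09  1.69  0.01  1.33 -2.03]
```

Force rises with no further travel, so the lid is at its stop. One slightly firmer press, then retreat.

```bash

python3 -m jog '[0,0,0,0,0,2,0, 0,0,0,0,0,2,0, 0,0,0,0,0,0,0, 0,0,0,0,0,-3,0, 0,0,0,0,0,-20,0, 0,0,0,0,0,-40,0, 0,0,0,0,0,-40,0, 0,0,0,0,0,-30,0]' ; python3 -c "from h import *;rep()"
python3 -m jog '[0,0,0,0,0,-30,0, 0,0,0,0,0,-30,0, 0,0,0,-40,0,0,0, 0,0,0,-40,0,0,0, 0,0,0,-40,0,0,0, 0,0,0,-40,0,0,0, 0,0,0,0,0,0,0, 0,0,0,0,0,0,0]' ; python3 - <<'E'
from h import *
rep()
from rig import camera
for n in('scene','top'):
  c=camera(n); cv2.imwrite(f'pics/{n}7.png',c['color'][:,:,::-1]);np.savez(n+'7.npz',**c)
c=load("scene7.npz");W=cloud(c)
d=W[...,:2]-C;x=d@EX;y=d@TY;z=W[...,2]
for lo in(.08,):
  m=(abs(x)<.085)&(abs(y)<.115)&(z>lo)&(z<.2)
  A=np.c_[x[m],y[m],np.ones(m.sum())];print(m.sum(),np.linalg.lstsq(A,z[m],rcond=None)[0],np.percentile(z[m],[1,99]))
E
```

```text
clock: 13.35
tool_pos: [0.5153, -0.1005, 0.2976]
ee_rot: [0.667, 0.745, 0.009, 0.008]
wrist_force: [1.1, 0.2, -0.1]
grip_width: -0.0002
t13.3 case ex -38.0 ty -1.5 tipz 272.6 mm | toolx [-0.109  0.994  0.001] toolz [ 0.024  0.004 -1.   ] F [ 1.1  0.2 -0.1] j [-0.35  0.02  1.5   0.01  1.6  -2.03]
clock: 14.15
tool_pos: [0.5326, -0.2641, 0.3639]
ee_rot: [0.666, 0.746, 0.012, 0.01]
wrist_force: [-0.7, 1.0, -1.1]
grip_width: 0.0001
t14.2 case ex -202.6 ty -0.9 tipz 338.9 mm | toolx [-0.113  0.994  0.001] toolz [ 0.03   0.005 -1.   ] F [-0.7  1.  -1.1] j [-0.6   0.17  1.21  0.02  1.75 -2.28]
9007 [ 0.00137611 -0.00019499  0.139595  ] [0.13579064 0.1433888 ]
```

View pics/scene7.png

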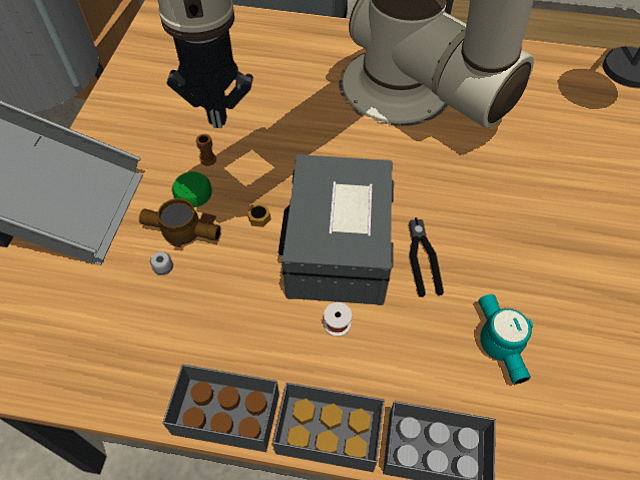

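View pics/top7.png

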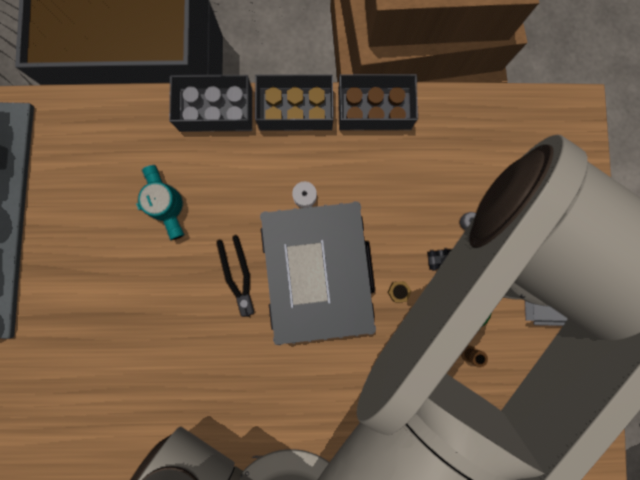

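The lid is level: top at 139.6 mm, slope 0.001 rad. The nut (259,214), spool (338,318), pliers and row parts sit where they did at the start, and the arm is clear of everything. I'm handing in.

```bash
python3 -c "
from rig import job_done
print(job_done())"
```

```text
the job is handed in; nothing more can be done
None
```

The case is closed and I handed the job in at about 14 s of the 54 s allowed; no verdict came back.

With the jaws shut, I pushed the hold-down plate over from the latch side until it lay flat. Then I moved round behind the lid, swung it over in small steps and pressed it down to its stop.

**Plate:** before I touched the lid, depth readings put the plate's slope at 0.0003 rad and its face at about 95 mm. The lid still stood at about 1.88 rad.

**Lid:** after I backed away, its top was level at 139.6 mm (140 mm when shut), with a slope of about 0.001 rad. I estimate it moved at under about 1 rad/s, from the step sizes; I did not measure its speed directly.

**Bench parts:** in the last scene picture the nut, spool, pliers and row parts look unmoved, but I did not measure their positions. The gripper touches nothing.

**Not checked:** the meter is out of sight under the lid, so I did not check its position after closing.

**Forces:**
- **Plate press:** the last push read about 117 N upward and 51 N sideways, so the total was about 128 N. That is over the 120 N wrist limit if the limit applies to the total. I saw it only after the move and backed off at once.
- **Lid contact:** one reading on first contact with the lid was about 35 N in total, near the 40 N limit for the gripper's body. I don't know which part of the gripper was touching.

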